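Shut and bolt the drill-bit chest

TASK

Shut the plywood drill-bit chest: gently push its raised lid down flat with your fingertips, without slamming it, and only then push the knob of the steel bolt so that the bolt slides fully home over the lid. Do not grip or lift anything: leave the chest, and the tin and the other things around it, where they stand, and finish clear.

Things in the scene. Friction and masses are not known exactly. Their poses are not given: they have to be found in the camera images.
- chest: (sizes in mm) the plywood chest, loose on the bench, 4 kg, 180 (its x) x 280 (its y) x 90 high. Origin: centre of its underside, z up. The lid's hinge is at its +y end. A fixed deck, top at z = 90, covers its -y end (y -140 to -60) and carries the sliding bolt. The lid covers the rest (y -59 to +139); shut, its top is flush with the deck
- lid (a joint): angle of the lid, rad: 0 = shut flat, 1.57 = upright. A panel 180 wide, 9 thick, reaching 199 from its hinge axis. The hinge is stiff: the lid stays where it is left; moving it takes 2 to 6 N near its free edge. A steel keeper loop (28 wide, 10 along, 16 high) stands on its outer face, centred 184 from the hinge axis, mid-width
- lid_hinge (a point): the middle of the lid's hinge axis, at (0, 140, 85.5) in the chest's frame, with the chest's axes; the axis runs along the chest's x. The open lid's free edge lies up from it and towards the chest's -y
- lid_push (a point): a point on the lid's outer face (the top face when shut), in the middle of its width, 150 from the hinge axis; its z axis is the outward normal of that face, its -y axis points to the free edge
- bolt (a joint): how far the bolt is shot, m: 0 = fully drawn back, 0.035 = fully home (end stop), with its rod through the keeper on the lid. It slides to the chest's +y, takes about 2.5 N to move, and stays where it is left
- bolt_knob (a point): centre of the top of the bolt's upright round knob, diameter 12, top 42 above the deck (z = 132 in the chest's frame), on the chest's line x = 0, at y = -110 when the joint is 0. Its rod (diameter 8, axis 6.5 above the deck) runs along y through two guides (26 wide, 13 high, at y = -131 and -66): push the knob 17 or more above the deck
- tin: a small upright closed steel tin, diameter 36, height 40, standing on the chest's deck about 60 to the +x side of the bolt; origin at the centre of its underside. A bystander: leave it standing
- glue: a white glue bottle, diameter 52, height 150, standing on the bench beside the chest's -x side; origin at the centre of its underside. A bystander
- offcut: a wooden offcut, 110 x 45 x 28 high, lying on the bench past the chest's bolt (-y) side; origin at the centre of its underside. A bystander
- tape: a tape measure, 70 x 38 x 65 high, on the bench; origin at the centre of its underside. A bystander
- driver: a screwdriver lying on the bench; origin under its middle. A bystander
- drill: a cordless drill standing on its battery (120 x 75), about 205 high; origin at the centre of its underside. A bystander
- jar: a clear jar with a steel cap, diameter 70, height 90, on the bench; origin at the centre of its underside. A bystander

How it is judged:
On the way, in this order (a step that is already met when the one before it is completed fails the run):
1. the lid is shut while the bolt is still drawn back (value of joint lid below 0.03 rad and value of joint bolt below 0.015 m), for 0.2 s.
2. the bolt is home over the shut lid (value of joint lid below 0.03 rad and value of joint bolt above 0.031 m), for 0.2 s.
At the end, for the whole second after the job is handed in: The lid is shut (within 0.03 rad), the bolt is at least 31 of its 35 mm home, the chest stands level, at rest and within 30 mm of where it was, and the tin stands upright (all of step 2 and linear speed of chest below 0.02 m/s and distance of chest from where it was at the start of the episode below 0.03 m and angle between chest's own z axis and vertical below 0.05 rad and angle between tin's own z axis and vertical below 0.15 rad); the robot touches nothing.
It fails at once if the chest is lifted, dragged more than 40 mm or tipped (distance of chest from where it was at the start of the episode above 0.04 m or angle between chest's own z axis and vertical above 0.12 rad).
It fails at once if the lid is slammed (faster than 3.5 rad/s) (velocity of joint lid below -3.5 rad/s).
It fails at once if the chest, its lid or its bolt is gripped hard or forced (over 45 N) (contact force between the fingers and chest above 45 N).
It fails at once if the tin on the deck is knocked over, lifted off it, or moved more than 50 mm (distance of tin from where it was at the start of the episode above 0.05 m or angle between tin's own z axis and vertical above 0.4 rad or z of tin in the frame of chest above 0.105 m).
It fails at once if another bystander is lifted, or moved more than 40 mm (distance of any of glue, offcut, tape, driver, drill, jar from where it was at the start of the episode above 0.04 m or height (world z) of any of glue, offcut, tape, driver, drill, jar above 0.025 m).
It also fails if it takes over 48 s, if anything falls off the work surface, if the arm or the gripper's body presses on something with over 40 N, if the wrist force passes 120 N, or if a joint passes its speed limit or range.

ROBOT

A 7-joint arm with a two-finger parallel gripper is mounted at the origin on the work surface. World frame = base frame: x ahead of the robot, y to its left, z up, the work surface at z = 0. Lengths are in m, angles in rad, forces in N, time in s.
With the tool pointing down it reaches from about 0.35 to 0.9 m from the base axis. Payload 7.2 kg.
Tool frame: the origin (TCP) lies between the finger pads; the fingertips stand 17 mm ahead of it and the grasp point (between the pads) lies 2 mm behind it; z points along the fingers, y is the line along which they close (so a half turn about z gives the same grasp; the last joint's range is limited). The gripper opens to 85 mm and grips with 20 to 120 N. Pads are 22 mm wide; open, the fingers measure 114 mm over their backs; the gripper's body (76 mm by 85 mm) begins 54 mm behind the grasp point. The pads swing forward as they close: fully open they stand 13 mm farther back than shut.
Start: joints at [-1.191, 0.411, -0.013, 1.596, 0.006, 1.134, -0.082], TCP at [0.271, 0.563, 0.248] pointing down, gripper open.
Joint ranges: [-2.95, 2.95], [-0.29, 1.99], [-1.47, 1.44], [0.14, 2.54], [-1.03, 4.17], [0.13, 1.85], [-2.86, 2.86]. Speed limits (rad/s): [2.39, 2.39, 3.01, 3.01, 3.14, 3.14, 3.14].

INTERFACE

Orientations are given as a rotation vector (axis times angle).
In Python, from cell import bot gives the robot as it stands.
- The arm moves only by the tool apply_moves, never from a script. Its argument "steps" is a list of rows, each an object of numbers: "ax", "ay", "az": the turn, a rotation vector about the tool's x, y, z in degrees; "x", "y", "z": the shift along the tool's x, y, z in cm; "gripper": the gripper's target within -1 to 1 (shut at 1, half-way at 0, fully open at -1). In form: [{"ax": .., "ay": .., "az": .., "x": .., "y": .., "z": .., "gripper": ..}, ...]. A call has 1 to 20 rows; each row is the pose to reach, as a shift and turn from the pose commanded when the call began, along the tool's axes at that moment; what a row does not reach only later rows make up. A row lasts 1/12 s, in which the tool goes at most 41.7 mm and 7.16 degrees, less where a joint would pass 70% of its speed; a pose out of reach is approached as far as the arm can. A call with a gripper value outside its range is refused whole. The fingers move at their own pace and stop on an object; the grip force is fixed at half the most. Time passes only in rows, so rows that repeat a pose let the fingers close. It gives the time, the measured TCP pose, the force, the opening and the grip force at its end, in the units of the state.
- bot.get_obs(): the state, without advancing time (a new reading comes with each control period).
- bot.snapshot(name): name is "scene" or "side" or "wrist"; returns the picture (400x640x3 uint8, blue, green, red); there is no depth.
- bot.camera_model(name): a dict with "fx", "fy", "cx", "cy" (pixels), "k1" (the pictures are not rectified: a ray, as slopes to the right and down, at radius r is drawn at 1 + k1 r^2 times it, then the intrinsics apply), "rvec" (rotation vector, rad) and "tvec" (3), from world to camera coordinates, as OpenCV has them; the wrist camera has in their place "tool_from_camera" (4x4, takes a point from camera to tool coordinates, whose origin is the TCP and whose axes are the flange's). Camera axes: x right, y down, z forward; pixel columns grow to the right and rows downward; lengths in m; the calibration is good to about 2 mm. A picture is of the moment at which its call begins: read the wrist's pose just before it. camera_model takes no time and is no camera call.
- bot.close_job(): hands the job in; it is judged then, once.
Trained networks look in the newest picture that a camera, given by its name, has taken for a name from the list of things; names that differ only in an ending like _2 or _b are one class to them, and where a whole thing is asked for, a point or a joint stands for the part that bears it (a point fixed in the world has none). Each returns a list of dicts, best first, with "confidence" (0 to 1); they miss things now and then, are a little off and sometimes report something else, mostly with a low value. They report only what shows in the picture. A call takes as long as a camera call.
- bot.trace(camera, target): "mask" (400x640 bool, what is visible of it) and "centre" ([column, row] in pixels, amid what is visible of it).
The state is a dict: "clock": time; "joints": joint angles; "dq": joint speeds; "joint_efforts": joint torques, N m; "tool_pos": TCP position; "tool_rot": TCP orientation; "force": force on the tool from outside, world axes, zero at the start; "wrist_torque": the same for the moment, N m; "width": opening from 0.0 (shut) to 1.0 (fully open); "gripper_force": force on a finger pad.
Only numpy, scipy, OpenCV 4.12 (cv2) and the standard library are available. Lean on these libraries where they do the work, as an engineer would, in place of code of your own. Each camera call takes 0.05 s, during which the arm holds its last target. There are 200 camera calls.

## Working session

There is one attempt and no reset: what is moved stays moved. The work goes in short steps, Python scripts to look and compute and a tool call to move; the robot and the scene stay as the last step left them, time stands still between calls to the robot, and variables do not carry over. Pictures are saved under pics/ and viewed, at most 10 in all, crops included, and the job is handed in when it is done.

Besides the shell and the picture viewer there is one more tool, called after "Emit:" by a JSON object that holds its "method" and its "body". apply_moves: Moves the arm, as the interface text tells. Its arguments: {"type":"object","properties":{"steps":{"type":"array","items":{"type":"object","properties":{"ax":{"type":"number"},"ay":{"type":"number"},"az":{"type":"number"},"x":{"type":"number"},"y":{"type":"number"},"z":{"type":"number"},"gripper":{"type":"number"}}}}},"required":["steps"]}

```bash
mkdir -p pics
cat > h.py <<'E'
import numpy as np,cv2
from cell import bot
from scipy.spatial.transform import Rotation as R
def cam(n):
    m=bot.camera_model(n)
    if 'rvec' in m:
        Rm=cv2.Rodrigues(np.array(m['rvec'],float))[0];t=np.array(m['tvec'],float).ravel()
    else:
        o=bot.get_obs();T=np.eye(4);T[:3,:3]=R.from_rotvec(o['tool_rot']).as_matrix();T[:3,3]=o['tool_pos']
        W=np.linalg.inv(T@np.array(m['tool_from_camera']));Rm=W[:3,:3];t=W[:3,3]
    return m,Rm,t
def proj(c,P):
    m,Rm,t=c;q=np.atleast_2d(P)@Rm.T+t;s=q[:,:2]/q[:,2:];s=s*(1+m['k1']*(s**2).sum(1,keepdims=True))
    return s*[m['fx'],m['fy']]+[m['cx'],m['cy']]
def atz(c,uv,z):
    m,Rm,t=c;d=(np.array(uv,float)-[m['cx'],m['cy']])/[m['fx'],m['fy']];s=d.copy()
    for _ in range(20): s=d/(1+m['k1']*(s@s))
    r=Rm.T@np.array([*s,1]);C=-Rm.T@t
    return C+r*(z-C[2])/r[2]
E
python3 - <<'E'
from h import *
o=bot.get_obs();print(o['tool_pos'],o['tool_rot'],o['clock'],o['width'])
for n in ['scene','side']:
    im=bot.snapshot(n);cv2.imwrite(f'pics/{n}0.png',im);c=cam(n);print(n,c[0])
    for t in ['chest','lid','bolt_knob','tin','glue','offcut']:
        for r in bot.trace(n,t)[:2]: print(n,t,round(r['confidence'],2),np.round(r['centre'],1),r['mask'].sum())
E
```

```text
[0.270446   0.5629208  0.24741981] [-6.97439871e-01 -3.06292717e+00  2.60843794e-03] 0.0 1.00434459353288
scene {'fx': 374.2642281028967, 'fy': 374.2642281028967, 'cx': 319.582092476576, 'cy': 198.27078378563405, 'k1': -0.05758961447059868, 'rvec': array([ 1.41985963,  2.3846752 , -0.70790187]), 'tvec': array([ 0.26711058, -0.32789313,  1.38344373])}
scene chest 0.82 [306.2 226. ] 7497
scene chest 0.61 [454.3 311. ] 2613
scene lid 0.63 [333.2 237.3] 3051
scene bolt_knob 0.62 [277.1 193. ] 45
scene tin 0.73 [259.3 203.4] 174
scene tin 0.67 [330.2 236.1] 2979
scene glue 0.75 [338.5 193.6] 336
scene offcut 0.93 [248.  194.3] 518
scene offcut 0.25 [277.1 195.1] 71
side {'fx': 418.4455038314313, 'fy': 418.4455038314313, 'cx': 325.8053708903114, 'cy': 198.41587812498761, 'k1': -0.009915685615089773, 'rvec': array([ 2.439996  , -0.13989136,  0.0672813 ]), 'tvec': array([-0.5244558 ,  0.10532531,  1.43053032])}
side chest 0.86 [348.7 195.4] 6308
side lid 0.79 [360.3 156.8] 2172
side tin 0.73 [387.7 320.4] 691
side tin 0.65 [364.3 230.4] 137
side glue 0.83 [309.8 198.6] 431
side offcut 0.58 [346.  276.5] 547
```

View pics/scene0.png

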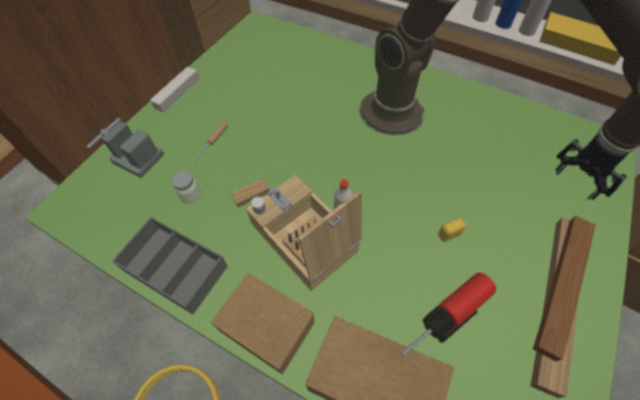

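View pics/side0.png

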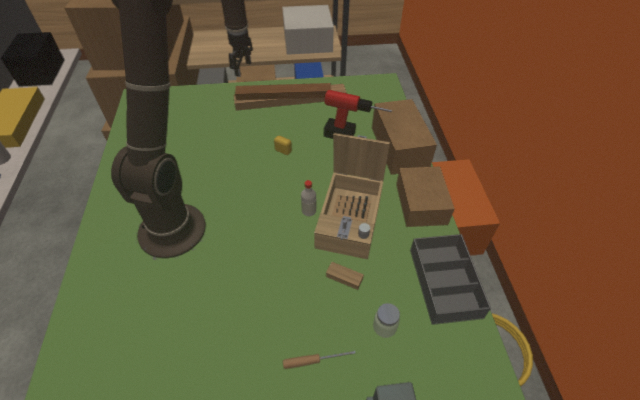

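The chest stands in the middle with its hinge end toward world +y. In the scene view the lid is near (333,237), the knob (277,193) and the tin (259,203). In the side view the chest is near (348,195). I'll fit the pose by matching silhouettes.

```bash
cat > fit.py <<'E'
from h import *
from scipy.optimize import minimize
def box(x0,x1,y0,y1,z0,z1): return np.array([[x,y,z] for x in(x0,x1) for y in(y0,y1) for z in(z0,z1)])/1000
def lidpts(a,pts): # pts: (x, dist from hinge, height over axis)
    p=np.asarray(pts,float)/1000; d,h=p[:,1],p[:,2]
    return np.c_[p[:,0],.14-d*np.cos(a)+h*np.sin(a),.0855+d*np.sin(a)+h*np.cos(a)]
def world(P,x,y,w): c,s=np.cos(w),np.sin(w); return P@np.array([[c,-s,0],[s,c,0],[0,0,1]]).T+[x,y,0]
LID=[[x,d,h] for x in(-90,90) for d in(1,199) for h in(-4.5,4.5)]
def render(c,parts):
    m=np.zeros((1600,2560),np.uint8)
    for P in parts:
        q=proj(c,P)*4+1.5; cv2.fillConvexPoly(m,cv2.convexHull(np.round(q).astype(np.int32)),1)
    return cv2.resize(m.astype(np.float32),(640,400),interpolation=cv2.INTER_AREA)
E
cat > run1.py <<'E'
from fit import *
D=[]
for n in ['scene','side']:
    bot.snapshot(n);c=cam(n)
    ch=bot.trace(n,'chest')[0]['mask'];ld=bot.trace(n,'lid')[0]['mask'];D.append((n,c,ch,ld))
    print(n,ch.sum(),ld.sum(),(ch&ld).sum())
np.save('masks.npy',np.array([[d[2],d[3]] for d in D]))
def iou(a,b): return np.minimum(a,b).sum()/np.maximum(a,b).sum()
def cost(p):
    x,y,w,a=p;t=0
    for n,c,ch,ld in D:
        B=world(box(-90,90,-140,140,0,86),x,y,w);L=world(lidpts(a,LID),x,y,w)
        t+=2-iou(render(c,[B,L]),(ch|ld).astype(np.float32))-iou(render(c,[L]),ld.astype(np.float32))
    return t
best=None
c0=D[1][1];g=atz(c0,[350,212],.09);print(g)
for w in(-.35,-.1,.15):
  for a in(1.2,1.6):
    r=minimize(cost,[g[0],g[1],w,a],method='Nelder-Mead',options=dict(initial_simplex=[[g[0],g[1],w,a],[g[0]+.03,g[1],w,a],[g[0],g[1]+.03,w,a],[g[0],g[1],w+.2,a],[g[0],g[1],w,a+.2]],xatol=1e-4,fatol=1e-5))
    print(np.round(r.x,4),r.fun)
    if best is None or r.fun<best.fun:best=r
np.save('p.npy',best.x);x,y,w,a=best.x
out=[]
for n,c,ch,ld in D:
    im=cv2.imread(f'pics/{n}0.png');u0,v0=(230,160) if n=='scene' else (290,120)
    cr=cv2.resize(im[v0:v0+140,u0:u0+150],None,fx=4,fy=4,interpolation=cv2.INTER_CUBIC)[:,:]
    def dr(P,E,col):
        q=(proj(c,world(P,x,y,w))-[u0,v0]+.5)*4
        for i,j in E: cv2.line(cr,tuple(map(int,q[i])),tuple(map(int,q[j])),col,1)
    E=[(i,j) for i in range(8) for j in range(i) if bin(i^j).count('1')==1]
    dr(box(-90,90,-140,140,0,90),E,(0,255,0));dr(lidpts(a,LID),E,(0,0,255))
    dr(np.array([[0,-.11,.09],[0,-.11,.132]]),[(0,1)],(255,0,0))
    for t in['bolt_knob','tin','glue']:
        pass
    out.append(cr)
cv2.imwrite('pics/fit.png',cv2.resize(np.hstack(out),(800,373)))
E
python3 run1.py
```

```text
scene 7630 3057 3048
side 6354 2131 2122
[ 0.59974352 -0.06183022  0.09      ]
[ 0.608  -0.0273 -0.342   1.4485] 0.19634687900543213
[ 0.6077 -0.027  -0.3457  1.4489] 0.1990755796432495
[ 0.6076 -0.0276 -0.3433  1.4487] 0.19851696491241455
[ 0.6082 -0.0274 -0.3346  1.4485] 0.19682621955871582
[ 0.608  -0.0268 -0.3383  1.4446] 0.20052951574325562
[ 0.6076 -0.0275 -0.3436  1.451 ] 0.19882100820541382
```

View pics/fit.png

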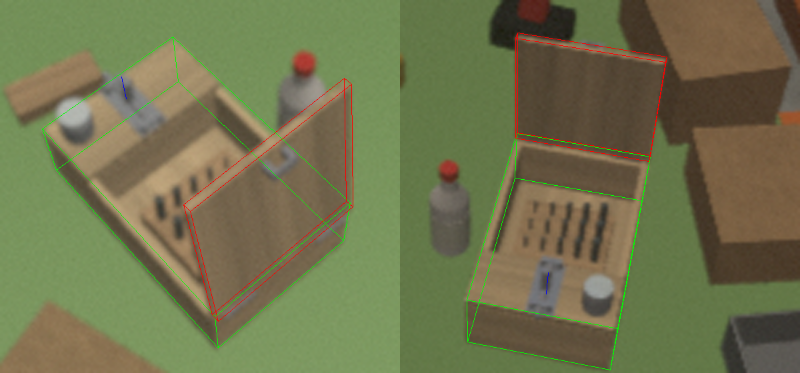

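```bash
cat > rel.py <<'E'
from fit import *
X,Y,W,A=np.load('p.npy')
o=bot.get_obs();Rt=R.from_rotvec(o['tool_rot'])
Rd=R.from_matrix(np.c_[[-np.cos(W),-np.sin(W),0],[-np.sin(W),np.cos(W),0],[0,0,-1]])
def rel(P): # chest-frame TCP (m) -> tool cm
    return np.round(Rt.inv().apply(world(np.atleast_2d(P),X,Y,W)-o['tool_pos'])*100,2)
def here(): return np.round(world(np.atleast_2d(o['tool_pos'])-[X,Y,0],0,0,-W)*1000,1)
E
python3 - <<'E'
from rel import *
print(X,Y,W,A,here(),(Rt.inv()*Rd).as_rotvec(degrees=True))
for P in [[0,.19,.34],[0,.19,.252]]: print(rel(P),world(np.atleast_2d(P),X,Y,W))
for n in ['scene','side']:
    c=cam(n);bot.snapshot(n)
    for t,z in [('drill',.1),('glue',.075),('tin',.11),('bolt_knob',.132),('lid',.2)]:
        for r in bot.trace(n,t)[:1]: print(n,t,round(r['confidence'],2),atz(c,r['centre'],z)[:2].round(3), world(atz(c,r['centre'],z)[None]-[X,Y,0],0,0,-W).round(3))
E
```

```text
0.6080143315444023 -0.027269800009026395 -0.3420488072144809 1.4484636773534985 [[-516.   443.3  248.3]] [ 3.38798072e-03  6.91275355e-04 -6.05588248e+00]
[[-53.98 -19.74  -9.17]] [[0.67174374 0.15172339 0.34      ]]
[[-53.98 -19.74  -0.37]] [[0.67174374 0.15172339 0.252     ]]
scene drill 0.69 [0.651 0.427] [[-0.112  0.443  0.1  ]]
scene glue 0.76 [0.466 0.023] [[-0.151 -0.     0.075]]
scene tin 0.68 [ 0.63  -0.153] [[ 0.063 -0.111  0.11 ]]
scene bolt_knob 0.6 [ 0.583 -0.113] [[ 0.005 -0.089  0.132]]
scene lid 0.92 [0.659 0.091] [[0.008 0.128 0.2  ]]
side drill 0.71 [0.642 0.464] [[-0.132  0.474  0.1  ]]
side glue 0.83 [0.473 0.022] [[-0.144  0.001  0.075]]
side tin 0.63 [ 0.629 -0.149] [[ 0.06  -0.108  0.11 ]]
side bolt_knob 0.58 [ 0.56  -0.141] [[-0.007 -0.124  0.132]]
side lid 0.79 [0.654 0.074] [[0.009 0.111 0.2  ]]
```

Emit:
{"method": "apply_moves", "body": {"steps": [{"z":-4,"az":-3,"gripper":1},{"x":-2,"y":-1,"z":-8,"az":-6,"gripper":1},{"x":-5.5,"y":-2,"z":-9,"az":-6,"gripper":1},{"x":-9,"y":-3.5,"z":-9,"az":-6,"gripper":1},{"x":-12.5,"y":-5,"z":-9,"az":-6,"gripper":1},{"x":-16,"y":-6,"z":-9,"az":-6,"gripper":1},{"x":-19.5,"y":-7,"z":-9,"az":-6,"gripper":1},{"x":-23,"y":-8.5,"z":-9,"az":-6,"gripper":1},{"x":-26.5,"y":-10,"z":-9,"az":-6,"gripper":1},{"x":-30,"y":-11,"z":-9,"az":-6,"gripper":1},{"x":-33.5,"y":-12,"z":-9,"az":-6,"gripper":1},{"x":-37,"y":-13.5,"z":-9,"az":-6,"gripper":1},{"x":-40.5,"y":-15,"z":-9,"az":-6,"gripper":1},{"x":-44,"y":-16,"z":-9,"az":-6,"gripper":1},{"x":-47.5,"y":-17.5,"z":-9,"az":-6,"gripper":1},{"x":-51,"y":-18.5,"z":-9,"az":-6,"gripper":1},{"x":-54,"y":-19.5,"z":-9,"az":-6,"gripper":1},{"x":-54,"y":-19.5,"z":-9,"az":-6,"gripper":1},{"x":-54,"y":-19.5,"z":-9,"az":-6,"gripper":1}]}}

```text
invalid input
```

Run:
```python
from rel import *
print(here(),o['force'].round(2),o['width'],(Rt.inv()*Rd).as_rotvec(degrees=True))
for a in [A,1.3,1.1,.9,.7,.5,.35,.2,.1,.03,0]:
    c=lidpts(a,[[0,150,4.5]])[0]; print(round(a,2),rel(c+[0,.015,.017])[0])
im=bot.snapshot('scene');cv2.imwrite('pics/s1.png',cv2.resize(im[100:320,220:480],None,fx=3,fy=2.7))
```

```text
[[-516.   443.3  248.3]] [ 0.15 -0.55  0.54] 1.0003667958940938 [-1.03173211e-04  3.43252760e-04 -6.05873048e+00]
1.45 [-54.5  -24.6   -0.36]
1.3 [-5.473e+01 -2.678e+01  1.000e-02]
1.1 [-55.03 -29.59   1.01]
0.9 [-55.3  -32.14   2.55]
0.7 [-55.53 -34.34   4.57]
0.5 [-55.72 -36.09   6.99]
0.35 [-55.82 -37.08   9.01]
0.2 [-55.89 -37.75  11.16]
0.1 [-55.92 -38.02  12.63]
0.03 [-55.93 -38.12  13.68]
0 [-55.93 -38.14  14.13]
```

View pics/s1.png

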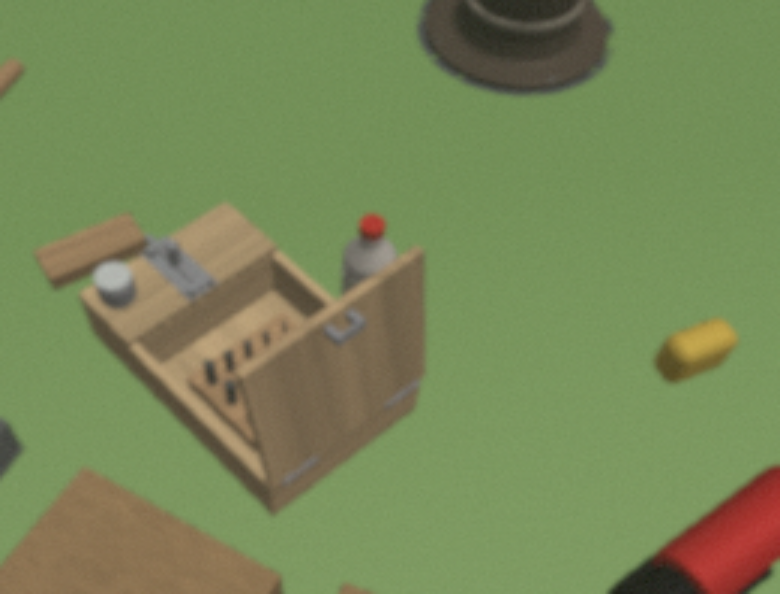

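The move was refused, so the chest and lid are unchanged: keeper loop at about (345,325) in the crop, knob at (175,250). I'll retry with every key filled in.

Emit:
{"method": "apply_moves", "body": {"steps": [{"ax":0,"ay":0,"az":-3,"x":0,"y":0,"z":-4,"gripper":1},{"ax":0,"ay":0,"az":-6,"x":-2,"y":-1,"z":-7,"gripper":1},{"ax":0,"ay":0,"az":-6,"x":-5.5,"y":-2,"z":-8,"gripper":1},{"ax":0,"ay":0,"az":-6,"x":-9,"y":-3.5,"z":-9,"gripper":1},{"ax":0,"ay":0,"az":-6,"x":-12.5,"y":-5,"z":-9,"gripper":1},{"ax":0,"ay":0,"az":-6,"x":-16,"y":-6,"z":-9,"gripper":1},{"ax":0,"ay":0,"az":-6,"x":-19.5,"y":-7,"z":-9,"gripper":1},{"ax":0,"ay":0,"az":-6,"x":-23,"y":-8.5,"z":-9,"gripper":1},{"ax":0,"ay":0,"az":-6,"x":-26.5,"y":-10,"z":-9,"gripper":1},{"ax":0,"ay":0,"az":-6,"x":-30,"y":-11,"z":-9,"gripper":1},{"ax":0,"ay":0,"az":-6,"x":-33.5,"y":-12,"z":-9,"gripper":1},{"ax":0,"ay":0,"az":-6,"x":-37,"y":-13.5,"z":-9,"gripper":1},{"ax":0,"ay":0,"az":-6,"x":-40.5,"y":-15,"z":-9,"gripper":1},{"ax":0,"ay":0,"az":-6,"x":-44,"y":-16,"z":-9,"gripper":1},{"ax":0,"ay":0,"az":-6,"x":-47.5,"y":-17.5,"z":-9,"gripper":1},{"ax":0,"ay":0,"az":-6,"x":-51,"y":-18.5,"z":-9,"gripper":1},{"ax":0,"ay":0,"az":-6,"x":-54,"y":-19.5,"z":-9,"gripper":1},{"ax":0,"ay":0,"az":-6,"x":-54,"y":-19.5,"z":-9,"gripper":1}]}}

```text
clock: 3.15
tool_pos: [0.6766, 0.146, 0.3374]
tool_rot: [0.549, 3.091, -0.007]
force: [-1.3, -0.9, 0.0]
width: -0.001
gripper_force: 0.0
```

```bash
cat > st.py <<'E'
from rel import *
print(here(),o['clock'],o['force'].round(2),o['width'],(Rt.inv()*Rd).as_rotvec(degrees=True).round(2))
E
python3 - <<'E'
from st import *
print(rel([0,.19,.252]))
for a in [A,1.3,1.1,.9,.7,.5,.35,.2,.1,.03,0]:
    c=lidpts(a,[[0,150,4.5]])[0]; print(round(a,2),rel(c+[0,.015,.017])[0])
E
```

```text
[[  6.5 186.2 337.4]] 3.15 [-1.35 -0.94  0.01] -0.0005355896292274024 [-0.24  0.16 -0.55]
[[0.68 0.41 8.53]]
1.45 [ 0.63 -4.47  8.56]
1.3 [ 0.61 -6.67  8.94]
1.1 [ 0.59 -9.49  9.95]
0.9 [  0.57 -12.05  11.51]
0.7 [  0.55 -14.25  13.54]
0.5 [  0.54 -16.01  15.97]
0.35 [  0.54 -16.99  17.99]
0.2 [  0.53 -17.65  20.14]
0.1 [  0.54 -17.92  21.61]
0.03 [  0.54 -18.01  22.66]
0 [  0.54 -18.03  23.11]
```

Emit:
{"method": "apply_moves", "body": {"steps": [{"ax":0,"ay":0,"az":0,"x":0.6,"y":0.4,"z":3.5,"gripper":1},{"ax":0,"ay":0,"az":0,"x":0.6,"y":0.4,"z":7,"gripper":1},{"ax":0,"ay":0,"az":0,"x":0.6,"y":0.4,"z":8.5,"gripper":1},{"ax":0,"ay":0,"az":0,"x":0.6,"y":-1.5,"z":8.5,"gripper":1},{"ax":0,"ay":0,"az":0,"x":0.6,"y":-3,"z":8.5,"gripper":1},{"ax":0,"ay":0,"az":0,"x":0.6,"y":-4,"z":8.5,"gripper":1},{"ax":0,"ay":0,"az":0,"x":0.6,"y":-4.8,"z":8.6,"gripper":1},{"ax":0,"ay":0,"az":0,"x":0.6,"y":-5.7,"z":8.75,"gripper":1},{"ax":0,"ay":0,"az":0,"x":0.6,"y":-6.7,"z":8.95,"gripper":1},{"ax":0,"ay":0,"az":0,"x":0.6,"y":-7.6,"z":9.3,"gripper":1},{"ax":0,"ay":0,"az":0,"x":0.6,"y":-8.5,"z":9.6,"gripper":1},{"ax":0,"ay":0,"az":0,"x":0.6,"y":-9.5,"z":9.95,"gripper":1}]}}

```text
clock: 4.15
tool_pos: [0.6364, 0.0657, 0.2421]
tool_rot: [0.536, 3.091, 0.003]
force: [-1.7, -1.1, 11.3]
width: 0.001
gripper_force: 4.5
```

Run:
```python
from st import *
for a in [1.3,1.1,.9,.7,.5,.35,.2,.1,.03,0]:
    c=lidpts(a,[[0,150,4.5]])[0]; print(round(a,2),rel(c+[0,.015,.017])[0])
im=bot.snapshot('scene');cv2.imwrite('pics/s2.png',cv2.resize(im[100:320,220:480],None,fx=3,fy=2.7))
```

```text
[[ -4.4  97.1 242.1]] 4.15 [-1.74 -1.06 11.31] 0.0011138619425953647 [ 0.15  0.26 -0.06]
1.3 [-0.44  2.22 -0.61]
1.1 [-0.44 -0.61  0.39]
0.9 [-0.44 -3.18  1.93]
0.7 [-0.43 -5.4   3.94]
0.5 [-0.42 -7.17  6.36]
0.35 [-0.41 -8.16  8.38]
0.2 [-0.4  -8.84 10.52]
0.1 [-0.4  -9.12 11.99]
0.03 [-0.39 -9.22 13.04]
0 [-0.39 -9.24 13.49]
```

View pics/s2.png

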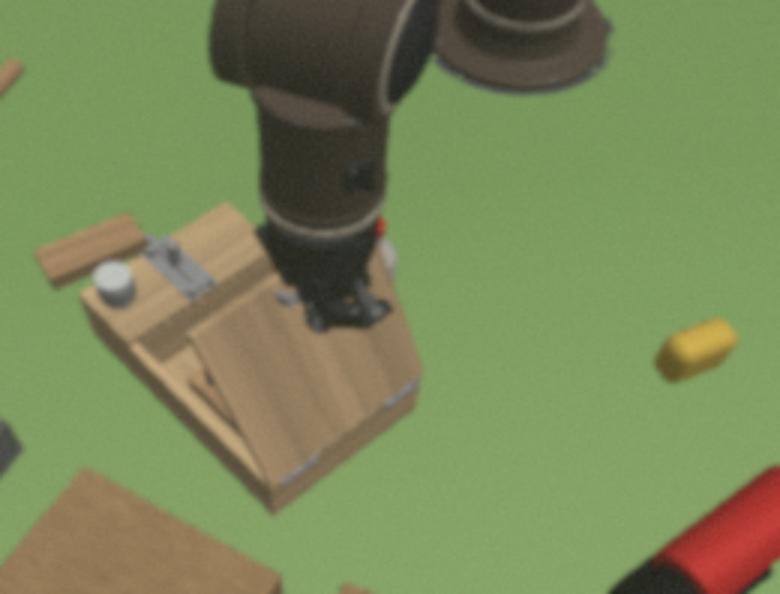

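The lid has swung partway and the gripper sits near the keeper at about (300,300). I'll fit the lid angle before going on.

```bash
cat > ang.py <<'E'
from rel import *
out=[]
for n in ['scene','side']:
    im=bot.snapshot(n);c=cam(n);r=bot.trace(n,'lid');m=r[0]['mask'];print(n,r[0]['confidence'],m.sum())
    best=[]
    for a in np.arange(0,1.5,.05):
        L=render(c,[world(lidpts(a,LID),X,Y,W)])
        best.append((round((m*L).sum()/m.sum(),3),round(np.minimum(m,L).sum()/np.maximum(m,L).sum(),3),round(a,2)))
    best.sort(key=lambda b:-b[1]);print(best[:4])
    a=best[0][2];u0,v0=(230,150) if n=='scene' else (280,110)
    cr=cv2.resize(im[v0:v0+140,u0:u0+150],None,fx=4,fy=4,interpolation=cv2.INTER_CUBIC)
    q=(proj(c,world(lidpts(a,LID),X,Y,W))-[u0,v0]+.5)*4
    for i in range(8):
        for j in range(i):
            if bin(i^j).count('1')==1: cv2.line(cr,tuple(map(int,q[i])),tuple(map(int,q[j])),(0,0,255),1)
    out.append(cr)
import sys
if len(sys.argv)>1: cv2.imwrite(sys.argv[1],cv2.resize(np.hstack(out),(800,373)))
E
python3 ang.py pics/a1.png
```

```text
scene 0.58 3424
[(np.float64(0.964), np.float32(0.74), np.float64(1.15)), (np.float64(0.983), np.float32(0.737), np.float64(1.1)), (np.float64(0.985), np.float32(0.715), np.float64(1.05)), (np.float64(0.927), np.float32(0.715), np.float64(1.2))]
side 0.9 1229
[(np.float64(0.932), np.float32(0.92), np.float64(1.1)), (np.float64(0.966), np.float32(0.871), np.float64(1.15)), (np.float64(0.797), np.float32(0.786), np.float64(1.05)), (np.float64(0.951), np.float32(0.762), np.float64(1.2))]
```

View pics/a1.png

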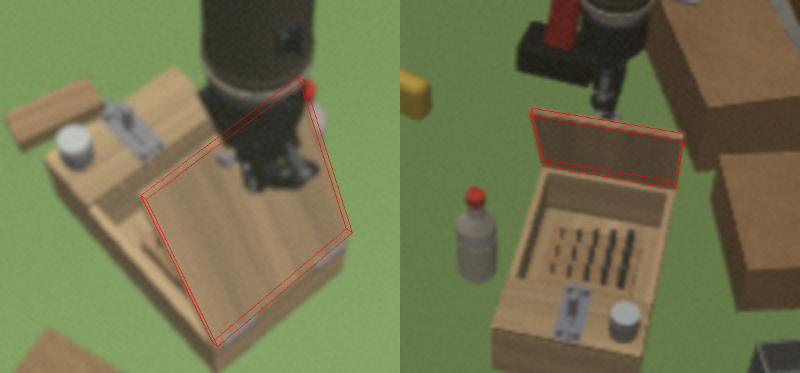

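Both views agree on a lid angle of about 1.1, as planned, and the red lid outlines match. I'll continue the arc.

Emit:
{"method": "apply_moves", "body": {"steps": [{"ax":0,"ay":0,"az":0,"x":0,"y":-0.9,"z":0.5,"gripper":1},{"ax":0,"ay":0,"az":0,"x":0,"y":-1.7,"z":1.0,"gripper":1},{"ax":0,"ay":0,"az":0,"x":0,"y":-2.6,"z":1.55,"gripper":1},{"ax":0,"ay":0,"az":0,"x":0,"y":-3.3,"z":2.2,"gripper":1},{"ax":0,"ay":0,"az":0,"x":0,"y":-4.1,"z":2.85,"gripper":1},{"ax":0,"ay":0,"az":0,"x":0,"y":-4.8,"z":3.55,"gripper":1},{"ax":0,"ay":0,"az":0,"x":0,"y":-5.4,"z":4.35,"gripper":1},{"ax":0,"ay":0,"az":0,"x":0,"y":-6,"z":5.15,"gripper":1},{"ax":0,"ay":0,"az":0,"x":0,"y":-6.55,"z":6,"gripper":1},{"ax":0,"ay":0,"az":0,"x":0,"y":-7.05,"z":7,"gripper":1},{"ax":0,"ay":0,"az":0,"x":0,"y":-7.55,"z":8,"gripper":1},{"ax":0,"ay":0,"az":0,"x":0,"y":-7.9,"z":9,"gripper":1},{"ax":0,"ay":0,"az":0,"x":0,"y":-8.2,"z":10.1,"gripper":1},{"ax":0,"ay":0,"az":0,"x":0,"y":-8.4,"z":10.9,"gripper":1},{"ax":0,"ay":0,"az":0,"x":0,"y":-8.5,"z":11.6,"gripper":1},{"ax":0,"ay":0,"az":0,"x":0,"y":-8.5,"z":11.6,"gripper":1}]}}

```text
clock: 5.73
tool_pos: [0.6057, -0.0138, 0.1208]
tool_rot: [-0.536, -3.093, 0.001]
force: [0.2, 0.8, 0.3]
width: 0.006
gripper_force: 0.0
```

Run:
```python
from st import *
print(rel(lidpts(0,[[0,150,4.5]])[0]+[0,.015,.017]))
import ang
```

```text
[[ -6.7  11.9 120.8]] 5.7333 [0.15 0.75 0.29] 0.005816902914999958 [-0.06 -0.16 -0.07]
[[-0.68 -0.69  1.37]]
scene 0.8 3992
[(np.float64(0.96), np.float32(0.828), np.float64(0.0)), (np.float64(0.972), np.float32(0.827), np.float64(0.05)), (np.float64(0.97), np.float32(0.808), np.float64(0.1)), (np.float64(0.96), np.float32(0.781), np.float64(0.15))]
side 0.95 2002
[(np.float64(0.963), np.float32(0.817), np.float64(0.1)), (np.float64(0.985), np.float32(0.815), np.float64(0.05)), (np.float64(0.979), np.float32(0.781), np.float64(0.0)), (np.float64(0.908), np.float32(0.77), np.float64(0.15))]
```

Emit:
{"method": "apply_moves", "body": {"steps": [{"ax":0,"ay":0,"az":0,"x":0,"y":0,"z":0.4,"gripper":1},{"ax":0,"ay":0,"az":0,"x":0,"y":0,"z":0.8,"gripper":1},{"ax":0,"ay":0,"az":0,"x":0,"y":0,"z":1.1,"gripper":1},{"ax":0,"ay":0,"az":0,"x":0,"y":0,"z":1.3,"gripper":1},{"ax":0,"ay":0,"az":0,"x":0,"y":0,"z":1.4,"gripper":1},{"ax":0,"ay":0,"az":0,"x":0,"y":0,"z":1.4,"gripper":1},{"ax":0,"ay":0,"az":0,"x":0,"y":0,"z":1.4,"gripper":1}]}}

```text
clock: 6.52
tool_pos: [0.6064, -0.0134, 0.1085]
tool_rot: [-0.536, -3.095, -0.0]
force: [-0.9, 0.0, 0.2]
width: -0.0
gripper_force: 0.0
```

Emit:
{"method": "apply_moves", "body": {"steps": [{"ax":0,"ay":0,"az":0,"x":0,"y":0,"z":0.1,"gripper":1},{"ax":0,"ay":0,"az":0,"x":0,"y":0,"z":0.2,"gripper":1},{"ax":0,"ay":0,"az":0,"x":0,"y":0,"z":0.2,"gripper":1},{"ax":0,"ay":0,"az":0,"x":0,"y":0,"z":0.2,"gripper":1}]}}

```text
clock: 6.85
tool_pos: [0.6064, -0.0134, 0.1071]
tool_rot: [-0.536, -3.095, -0.001]
force: [-2.7, 0.7, 6.1]
width: 0.006
gripper_force: 2.7
```

Emit:
{"method": "apply_moves", "body": {"steps": [{"ax":0,"ay":0,"az":0,"x":0,"y":0,"z":0.1,"gripper":1},{"ax":0,"ay":0,"az":0,"x":0,"y":0,"z":0.1,"gripper":1},{"ax":0,"ay":0,"az":0,"x":0,"y":0,"z":0.1,"gripper":1}]}}

```text
clock: 7.1
tool_pos: [0.6065, -0.0134, 0.107]
tool_rot: [-0.536, -3.095, -0.001]
force: [-5.4, 0.3, 12.1]
width: -0.002
gripper_force: 6.5
```

The lid stops firmly at tip z = 90 mm with 12 N, so it is shut. Next I lift clear and move behind the knob.

Run:
```python
from st import *
for P in [[0,0,.2],[0,-.145,.2],[0,-.145,.131]]: print(rel(P))
```

```text
[[ -6.1  12.5 107. ]] 7.1 [-5.39  0.35 12.14] -0.001972540911258722 [ 0.03 -0.03 -0.06]
[[-0.61 -1.25 -9.3 ]]
[[ -0.62 -15.75  -9.31]]
[[ -0.63 -15.75  -2.41]]
```

Emit:
{"method": "apply_moves", "body": {"steps": [{"ax":0,"ay":0,"az":0,"x":0,"y":0,"z":-2,"gripper":1},{"ax":0,"ay":0,"az":0,"x":-0.2,"y":0,"z":-5,"gripper":1},{"ax":0,"ay":0,"az":0,"x":-0.6,"y":-1,"z":-8,"gripper":1},{"ax":0,"ay":0,"az":0,"x":-0.6,"y":-3,"z":-9.5,"gripper":1},{"ax":0,"ay":0,"az":0,"x":-0.6,"y":-6,"z":-9.5,"gripper":1},{"ax":0,"ay":0,"az":0,"x":-0.6,"y":-9,"z":-9.5,"gripper":1},{"ax":0,"ay":0,"az":0,"x":-0.6,"y":-12,"z":-9.5,"gripper":1},{"ax":0,"ay":0,"az":0,"x":-0.6,"y":-14.5,"z":-9.5,"gripper":1},{"ax":0,"ay":0,"az":0,"x":-0.6,"y":-16,"z":-9.5,"gripper":1},{"ax":0,"ay":0,"az":0,"x":-0.6,"y":-16,"z":-9.5,"gripper":1},{"ax":0,"ay":0,"az":0,"x":-0.6,"y":-16,"z":-9.5,"gripper":1}]}}

```text
clock: 8.02
tool_pos: [0.5584, -0.1668, 0.2007]
tool_rot: [-0.539, -3.095, -0.001]
force: [0.5, 0.5, -1.0]
width: 0.001
gripper_force: 0.0
```

Run:
```python
from st import *
print(rel([0,-.147,.131]))
out=[]
for n in ['scene','side','wrist']:
    im=bot.snapshot(n);c=cam(n)
    for r in bot.trace(n,'bolt_knob')[:1]: print(n,r['confidence'],r['centre'],world(atz(c,r['centre'],.125)[None]-[X,Y,0],0,0,-W).round(3),r['mask'].sum())
    if n=='wrist': out.append(cv2.resize(im,(640,400)))
    else:
        u0,v0=(230,150) if n=='scene' else (280,110)
        for P in [[0,-.11,.132],[0,-.11,.09],[.06,-.11,.13]]: cv2.circle(im,tuple(map(int,proj(c,world(np.array([P]),X,Y,W))[0])),1,(0,0,255),-1)
        q=proj(c,world(box(-90,90,-140,140,0,90),X,Y,W)[[1,3,7,5]]);cv2.polylines(im,[np.round(q).astype(np.int32)],True,(0,255,0),1)
        out.append(cv2.resize(im[v0:v0+140,u0:u0+112],(320,400)))
cv2.imwrite('pics/k.png',cv2.resize(np.hstack(out),(800,250)))
```

```text
[[   0.  -148.1  200.7]] 8.0167 [ 0.55  0.49 -0.97] 0.001123241598330363 [ 0.02 -0.01 -0.16]
[[0.   0.11 6.97]]
scene 0.63 [304.3, 230.8] [[0.024 0.042 0.125]] 6792
side 0.62 [345.0, 226.5] [[ 0.002 -0.122  0.125]] 15
wrist 0.66 [381.2, 204.6] [[-0.009 -0.107  0.125]] 1258
```

View pics/k.png

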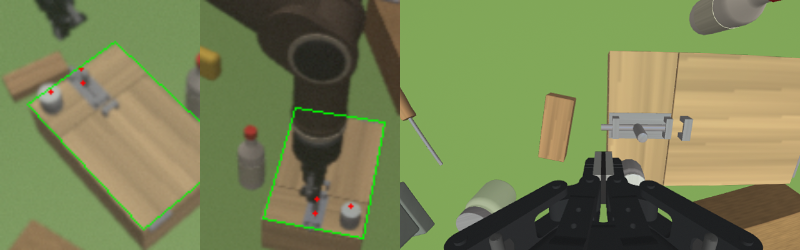

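The lid is flat and flush, the knob and keeper are visible in the wrist view at about (640,132) and (685,128), and the tin is still standing. The fingertips are on the -y side of the knob, so I go down and push.

Emit:
{"method": "apply_moves", "body": {"steps": [{"ax":0,"ay":0,"az":0,"x":0.3,"y":0.1,"z":2.5,"gripper":1},{"ax":0,"ay":0,"az":0,"x":0.3,"y":0.1,"z":5,"gripper":1},{"ax":0,"ay":0,"az":0,"x":0.3,"y":0.1,"z":6.5,"gripper":1},{"ax":0,"ay":0,"az":0,"x":0.3,"y":0.1,"z":7,"gripper":1},{"ax":0,"ay":0,"az":0,"x":0.3,"y":0.1,"z":7,"gripper":1},{"ax":0,"ay":0,"az":0,"x":0.3,"y":0.6,"z":7,"gripper":1},{"ax":0,"ay":0,"az":0,"x":0.3,"y":1.1,"z":7,"gripper":1},{"ax":0,"ay":0,"az":0,"x":0.3,"y":1.6,"z":7,"gripper":1},{"ax":0,"ay":0,"az":0,"x":0.3,"y":2.1,"z":7,"gripper":1},{"ax":0,"ay":0,"az":0,"x":0.3,"y":2.6,"z":7,"gripper":1},{"ax":0,"ay":0,"az":0,"x":0.3,"y":3.1,"z":7,"gripper":1},{"ax":0,"ay":0,"az":0,"x":0.3,"y":3.6,"z":7,"gripper":1},{"ax":0,"ay":0,"az":0,"x":0.3,"y":4,"z":7,"gripper":1},{"ax":0,"ay":0,"az":0,"x":0.3,"y":4.2,"z":7,"gripper":1},{"ax":0,"ay":0,"az":0,"x":0.3,"y":4.2,"z":7,"gripper":1}]}}

```text
clock: 9.57
tool_pos: [0.5702, -0.1252, 0.1308]
tool_rot: [0.535, 3.095, 0.0]
force: [-0.5, 0.7, -0.1]
width: 0.001
gripper_force: 0.1
```

```bash
python3 st.py
```

```text
[[  -2.8 -104.9  130.8]] 9.5667 [-0.47  0.65 -0.07] 0.0007173360870493445 [ 0.02  0.01 -0.02]
```

Emit:
{"method": "apply_moves", "body": {"steps": [{"ax":0,"ay":0,"az":0,"x":0,"y":0.3,"z":0,"gripper":1},{"ax":0,"ay":0,"az":0,"x":0,"y":0.6,"z":0,"gripper":1},{"ax":0,"ay":0,"az":0,"x":0,"y":0.8,"z":0,"gripper":1},{"ax":0,"ay":0,"az":0,"x":0,"y":0.8,"z":0,"gripper":1},{"ax":0,"ay":0,"az":0,"x":0,"y":0.8,"z":0,"gripper":1}]}}

```text
clock: 9.98
tool_pos: [0.5726, -0.1178, 0.1306]
tool_rot: [-0.536, -3.095, -0.001]
force: [-0.6, -0.7, 0.3]
width: -0.002
gripper_force: 0.3
```

Run:
```python
from st import *
im=bot.snapshot('wrist');cv2.imwrite('pics/w2.png',im)
```

```text
[[ -3.  -97.2 130.6]] 9.9833 [-0.63 -0.71  0.35] -0.001847090575843301 [ 0.02 -0.02 -0.04]
```

View pics/w2.png

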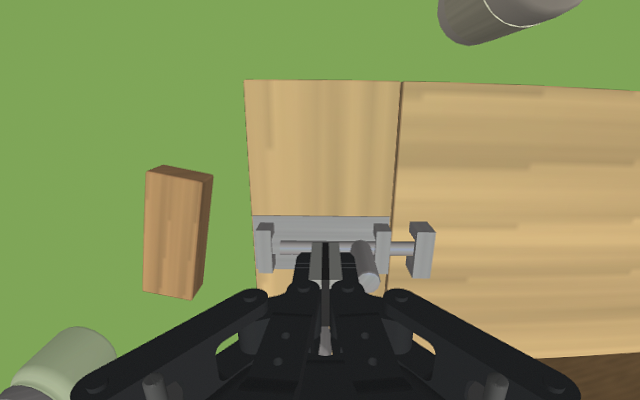

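The rod tip has passed the second guide and reached the keeper at about (420,248). The knob at (368,262) is against the finger, so I keep pushing to the end stop.

Emit:
{"method": "apply_moves", "body": {"steps": [{"ax":0,"ay":0,"az":0,"x":0,"y":0.2,"z":0,"gripper":1},{"ax":0,"ay":0,"az":0,"x":0,"y":0.4,"z":0,"gripper":1},{"ax":0,"ay":0,"az":0,"x":0,"y":0.5,"z":0,"gripper":1},{"ax":0,"ay":0,"az":0,"x":0,"y":0.5,"z":0,"gripper":1}]}}

```text
clock: 10.37
tool_pos: [0.5736, -0.1148, 0.1306]
tool_rot: [-0.537, -3.094, 0.002]
force: [-2.1, -4.9, 0.7]
width: -0.001
gripper_force: 2.6
```

Emit:
{"method": "apply_moves", "body": {"steps": [{"ax":0,"ay":0,"az":0,"x":0,"y":0.15,"z":0,"gripper":1},{"ax":0,"ay":0,"az":0,"x":0,"y":0.2,"z":0,"gripper":1},{"ax":0,"ay":0,"az":0,"x":0,"y":0.2,"z":0,"gripper":1},{"ax":0,"ay":0,"az":0,"x":0,"y":0.2,"z":0,"gripper":1}]}}

```text
clock: 10.7
tool_pos: [0.5737, -0.1145, 0.1306]
tool_rot: [-0.54, -3.094, 0.005]
force: [-3.3, -8.8, 1.6]
width: -0.002
gripper_force: 4.7
```

```bash
python3 st.py
```

```text
[[ -3.  -93.7 130.6]] 10.7 [-3.34 -8.81  1.59] -0.002244741611271741 [-0.18 -0.05 -0.19]
```

The bolt is on its end stop: the force is rising with no motion. I back off and lift clear.

Emit:
{"method": "apply_moves", "body": {"steps": [{"ax":0,"ay":0,"az":0,"x":0,"y":-1.5,"z":0,"gripper":1},{"ax":0,"ay":0,"az":0,"x":0,"y":-2.5,"z":0,"gripper":1},{"ax":0,"ay":0,"az":0,"x":0,"y":-2.5,"z":-3,"gripper":1},{"ax":0,"ay":0,"az":0,"x":0,"y":-2.5,"z":-6,"gripper":1},{"ax":0,"ay":0,"az":0,"x":0,"y":-2.5,"z":-9,"gripper":1},{"ax":0,"ay":0,"az":0,"x":0,"y":-2.5,"z":-10,"gripper":1},{"ax":0,"ay":0,"az":0,"x":0,"y":-2.5,"z":-10,"gripper":1},{"ax":0,"ay":0,"az":0,"x":0,"y":-2.5,"z":-10,"gripper":1}]}}

```text
clock: 11.37
tool_pos: [0.5665, -0.1349, 0.2308]
tool_rot: [0.536, 3.095, 0.001]
force: [0.9, 0.0, -0.3]
width: -0.003
gripper_force: 0.0
```

Run:
```python
from st import *
im=bot.snapshot('wrist');cv2.imwrite('pics/w3.png',im)
```

```text
[[  -3.  -115.3  230.8]] 11.3667 [ 0.94  0.02 -0.29] -0.0026513676435774365 [ 0.04  0.03 -0.04]
```

View pics/w3.png

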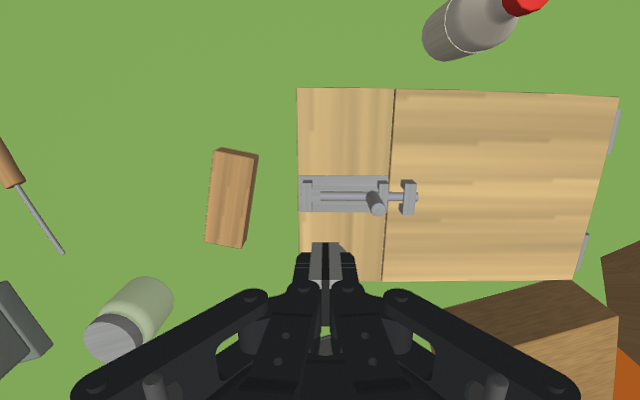

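The rod end shows past the keeper at (417,197), the knob at (376,203) is up against the front guide, and the lid is flush. The gripper is clear.

```bash
python3 -c "
from cell import bot
print(bot.close_job())"
```

```text
the job is handed in; nothing more can be done
None
```

The lid is pushed down flat and the bolt is on its end stop with its rod through the keeper; the gripper is clear of everything. I handed the job in at about 11.4 s; no verdict was returned, and I didn't re-check the tin after the bolt push because the gripper hid it in the last picture.

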